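# Set up the soldering hearth

## Task

Set up the hearth on the square soldering board: lay the flat fire brick on it along the board's back edge (the edge away from the robot), centred and with its long side flush with that edge, then stand the tall fire brick on end squarely on the middle of the flat one. Stand the white flux jar on the bench beside the board on the side where the turntable is, and the round tan solder tin (not the spare one at the bench's back right corner) on the bench beside the board on the other side, each opposite the middle of the board's side edge with a gap of about 20 mm to the board. Leave the dropper bottle where it stands.

Things in the scene. Friction and masses are not known exactly. Their poses are not given: they have to be found in the camera images.
- board: the square soldering board, a pale scorched slab 150 x 150 x 22 mm, fixed on the bench and turned up to 0.25 rad. Origin: centre of its underside; its x axis points to its back edge (away from the robot), y to its left edge, z up; the back edge is at x = +75 mm, the side edges at y = +75 and -75 mm, the top face at z = 22 mm
- turntable: round black ribbed soldering turntable, 140 mm in diameter, 29 mm high, fixed at the back of the bench, either to the left or to the right of the board. Only a landmark. Origin: centre of its underside. The tall tiered blue bur stand stands at the other side
- flat_brick: the flat fire brick, brown, lying: 58 (x) x 100 (y) x 44 (z) mm, 0.36 kg, loose. Origin: centre of its underside, z up; gripped across its 58 mm width (its x axis). It may be used either way round
- tall_brick: the tall fire brick, brown, standing on end: 60 (x) x 56 (y) x 104 (z) mm, 0.38 kg, loose. Origin: centre of its underside, z up; gripped across 60 or 56 mm
- solder_tin: round tan solder tin with a lid, 56 mm in diameter, 28 mm high, 90 g, loose, closed (lid fast). Origin: centre of its underside, z up. A similar spare tin is fixed at the back right corner of the bench, out of reach, and is not meant
- flux_jar: round white flux jar with a screw lid, 48 mm in diameter, 29 mm high, 85 g, loose, closed (lid fast). Origin: centre of its underside, z up
- dropper: slim amber dropper bottle with a black teat, 30 mm in diameter, 93 mm high, standing loose in front of the board; to be left alone. Origin: centre of its underside
There are look-alikes about, which are no part of the job. Leave any black or pink look-alike of the solder_tin alone.

How it is judged:
By the outcome, as a careful person would: the job done as asked, in the order asked, and still so for the second after the job is handed in, with the robot touching nothing.
It also fails if it takes over 112 s, if anything falls off the work surface, if the arm or the gripper's body presses on something with over 40 N, if the wrist force passes 120 N, or if a joint passes its speed limit or range.

## Robot

A 6-joint arm with a two-finger parallel gripper is mounted at the origin on a cart in front of the work surface, level with it; the furniture and walls round the work are solid. World frame = base frame: x ahead of the robot, y to its left, z up, the work surface at z = 0. Lengths are in m, angles in rad, forces in N, time in s.
With the tool pointing down it reaches from about 0.35 to 0.775 m from the base axis. Payload 7.3 kg.
Tool frame: the origin (TCP) lies at the centre of the arm's flange, where the gripper is bolted on; the fingertips stand 178 mm ahead of it and the grasp point (between the pads) lies 159 mm ahead of it (tip_extent is the distance from the TCP to the fingertips, in m); z points along the fingers, y is the line along which they close (so a half turn about z gives the same grasp; the last joint's range is limited). The gripper opens to 92 mm and grips with 3 to 60 N. Pads are 19 mm wide; open, the fingers measure 130 mm over their backs; the gripper's body (75 mm by 190 mm) begins 47 mm behind the grasp point.
Start: joints at [1.046, 0.342, 1.524, -0, 1.275, -0.146], TCP at [0.194, 0.488, 0.405] pointing down, gripper open.
Joint ranges: [-2.53, 2.53], [-0.77, 2.02], [0.04, 2.7], [-1, 4.14], [0.28, 2.66], [-3.11, 3.11]. Speed limits (rad/s): [2.57, 2.57, 3.14, 3.14, 3.14, 3.14].

## Interface

Orientations are given as [roll, pitch, yaw] about the fixed x, y, z axes, in that order (R = Rz(yaw) Ry(pitch) Rx(roll)).
In Python, from cell import * gives the robot as it stands.
- The arm moves only by the tool arm_command, never from a script. Its arguments are lists of equal length, an entry for each row: "xyz": the shift along the world's x, y, z in mm, a list of three; "spin": the turn about the world's z in degrees. In form: {"xyz": [[tx, ty, tz], ...], "spin": [spin, ...]}. A call has 1 to 20 rows; each row shifts and turns the commanded pose from where the row before left it; what a row does not reach is not made up. A row lasts 1/10 s, in which the tool goes at most 50 mm and 8.59 degrees, less where a joint would pass 70% of its speed; a pose out of reach is approached as far as the arm can. A call with a gripper value outside its range is refused whole. "jaw" is the opening, from -1 (shut) to 1 (fully open), set as the call begins (left out, the last holds). The fingers move at their own pace and stop on an object; "squeeze" is the grip in N (left out, the last holds). Time passes only in rows, so rows that do not move let the fingers close. It gives the time, the measured TCP pose, the force, the opening and the grip force at its end, in the units of the state.
- observe(): the state, without advancing time (a new reading comes with each control period).
- read_camera(name): name is "side" or "top"; returns a dict with "img" (420x560x3 uint8, red, green, blue), "depth" (420x560 float32, m along the optical axis (not along the pixel's ray), 0 where there is no reading), "fx", "fy", "cx", "cy" (pixels), "world_from_camera" (4x4, takes a point from camera to world coordinates). Camera axes: x right, y up, looking along -z (the intrinsics and any distortion apply to the point x, -y, -z); pixel columns grow to the right and rows downward; lengths in m; the calibration is good to about 2 mm. A picture is of the moment at which its call begins.
- hand_in(): hands the job in; it is judged then, once.
The state is a dict: "time": time; "qpos": joint angles; "qvel": joint speeds; "joint_efforts": joint torques, N m; "tool_pos": TCP position; "tool_rot": TCP orientation; "contact_force": force on the tool from outside, world axes, zero at the start; "torque": the same for the moment, N m; "opening": finger opening in m; "grip_force": force on a finger pad.
Only numpy, scipy, OpenCV 4.12 (cv2) and the standard library are available. Lean on these libraries where they do the work, as an engineer would, in place of code of your own. Each camera call takes 0.05 s, during which the arm holds its last target. There are 200 camera calls.

## Working session

There is one attempt and no reset: what is moved stays moved. The work goes in short steps, Python scripts to look and compute and a tool call to move; the robot and the scene stay as the last step left them, time stands still between calls to the robot, and variables do not carry over. Pictures are saved under pics/ and viewed, at most 14 in all, crops included, and the job is handed in when it is done.

Besides the shell and the picture viewer there is one more tool, called after "Emit:" as name(argument=value, ...) on one line, values as JSON. arm_command: Moves the arm, as the interface text tells. Its arguments: {"type":"object","properties":{"xyz":{"type":"array","items":{"type":"array","items":{"type":"number"}}},"spin":{"type":"array","items":{"type":"number"}},"jaw":{"type":"number"},"squeeze":{"type":"number"}},"required":["xyz","spin"]}

```bash
mkdir -p pics; ls
cat > h.py <<'E'
from cell import *
import numpy as np, cv2
def snap(n):
    c=read_camera(n); np.savez('%s.npz'%n,**c); return c
def pts(c):
    d=c['depth']; h,w=d.shape; u,v=np.meshgrid(np.arange(w),np.arange(h))
    x=(u-c['cx'])/c['fx']*d; y=(v-c['cy'])/c['fy']*d
    P=np.stack([x,-y,-d,np.ones_like(d)],-1)@np.array(c['world_from_camera']).T
    P[d==0]=np.nan
    return P[...,:3]
E
python3 - <<'E'
from h import *
for n in('top','side'):
    c=snap(n); cv2.imwrite('pics/%s0.png'%n,cv2.cvtColor(c['img'],cv2.COLOR_RGB2BGR)); print([k for k in c],c['fx'],c['cx'],c['cy'],np.round(c['world_from_camera'],3))
print(observe())
E
```

```text
pics
['img', 'depth', 'fx', 'fy', 'cx', 'cy', 'world_from_camera'] 390.77903225207876 275.33364568268655 215.12903564241446 [[ 0.006  0.996 -0.089  0.456]
 [-1.     0.004 -0.02  -0.067]
 [-0.019  0.089  0.996  1.012]
 [ 0.     0.     0.     1.   ]]
['img', 'depth', 'fx', 'fy', 'cx', 'cy', 'world_from_camera'] 437.7962181386752 273.4209246658751 199.4866474739859 [[-0.988  0.101 -0.117  0.443]
 [-0.154 -0.631  0.76   0.801]
 [ 0.004  0.769  0.639  0.743]
 [ 0.     0.     0.     1.   ]]
{'time': 0.1, 'qpos': array([ 1.04598772e+00,  3.42631882e-01,  1.52489859e+00,  1.43589229e-06,
        1.27538783e+00, -1.45979153e-01]), 'qvel': array([ 0.00031755, -0.00037863, -0.00183162,  0.00094282,  0.00075626,
       -0.00074436]), 'joint_efforts': array([ 1.25184466e-03, -4.32003486e+01, -2.44693923e+01,  7.19149760e-02,
        5.26743138e-02, -4.30763521e-05]), 'tool_pos': array([0.1940729 , 0.48768788, 0.40413328]), 'tool_rot': array([-3.14028130e+00, -1.94188951e-04,  2.76276265e+00]), 'contact_force': array([0.14947996, 0.14155665, 0.43153433]), 'torque': array([ 0.05388031, -0.00561827,  0.05993647]), 'grip_force': 0.0, 'opening': 0.09199668332829575}
```

View pics/top0.png

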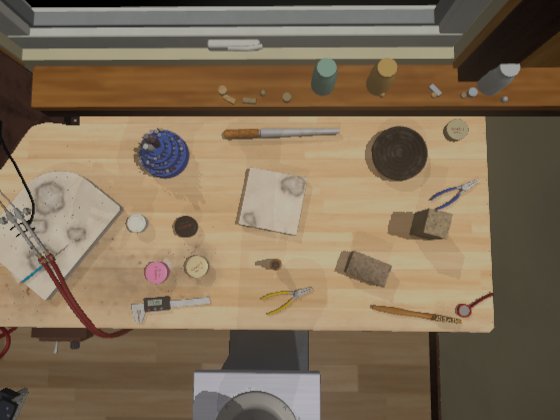

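View pics/side0.png

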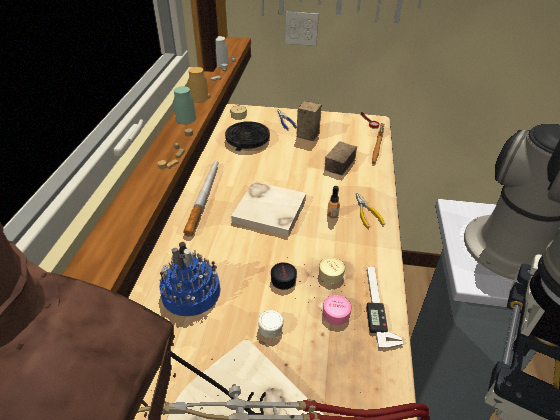

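The top view shows the board at (273,202), turntable right (399,153), so right = −y is the jar's side. The white jar is at (136,223), tan tin (197,267), flat brick (368,267), tall brick (432,224), dropper (275,264). The side view agrees, with decoy tins in black and pink.

```bash
cat >> h.py <<'E'
def top_face(c,seed,z,r,tol=.007):
    """minAreaRect of the connected patch at height z about pixel seed, cast on plane z"""
    P=pts(c); m=(abs(P[...,2]-z)<tol)
    v,u=np.mgrid[:m.shape[0],:m.shape[1]]; m&=(np.hypot(u-seed[0],v-seed[1])<r)
    n,l,st,ce=cv2.connectedComponentsWithStats(m.astype(np.uint8),connectivity=4)
    k=1+np.argmax(st[1:,4]); m=l==k
    uv=np.argwhere(m)[:,::-1].astype(float)
    zm=np.median(P[m][:,2])
    W=cast(c,uv,zm)
    return m,W,zm
def cast(c,uv,z):
    uv=np.asarray(uv,float); T=np.array(c['world_from_camera'])
    d=np.stack([(uv[:,0]-c['cx'])/c['fx'],-(uv[:,1]-c['cy'])/c['fy'],-np.ones(len(uv))],-1)@T[:3,:3].T
    s=(z-T[2,3])/d[:,2]; return T[:2,3]+d[:,:2]*s[:,None]
def show(c,items):
    for n,s,z,r in items:
        m,W,zm=top_face(c,s,z,r)
        (x,y),(a,b),t=cv2.minAreaRect((W*1000).astype(np.float32))
        mean=(W.max(0)+W.min(0))/2*1000
        print(n,len(W),'z%.1f'%(zm*1000),'rect c',round(x,1),round(y,1),'size',round(a,1),round(b,1),'ang',round(t,1),'mean',np.round(W.mean(0)*1000,1),'bbox c',np.round(mean,1))
E
python3 - <<'E'
from h import *
c=dict(np.load('top.npz'))
P=pts(c)
print('bench',P[215,330],P[150,220])
show(c,[('board',(273,202),.022,50),('flat',(368,267),.044,32),('tall',(436,222),.104,26),('tin',(197,267),.028,18),('jar',(136,223),.029,16),('turn',(399,153),.029,40),('drop',(275,264),.09,16),('black',(185,227),.028,16),('pink',(157,272),.028,16)])
c=dict(np.load('side.npz'))
print('side')
show(c,[('board',(270,208),.022,50),('flat',(341,154),.044,26),('tall',(308,107),.104,20),('tin',(332,268),.028,20),('jar',(270,322),.029,20)])
E
```

```text
bench [ 0.54748922 -0.18867515 -0.00298525] [ 0.7195987   0.10155562 -0.00350742]
board 3412 z21.4 rect c 581.1 -39.9 size 149.8 150.1 ang 79.3 mean [580.6 -40. ] bbox c [580.  -39.8]
flat 984 z43.5 rect c 411.3 -276.3 size 100.9 57.8 ang 68.6 mean [ 411.2 -276.3] bbox c [ 411.3 -276.2]
tall 644 z103.5 rect c 519.1 -423.1 size 58.3 60.0 ang 75.9 mean [ 519.3 -423. ] bbox c [ 518.2 -423.6]
tin 391 z26.3 rect c 413.5 149.0 size 52.4 55.6 ang 0.4 mean [413.4 149.7] bbox c [413.5 149.1]
jar 294 z27.8 rect c 522.2 305.7 size 45.9 48.9 ang 0.3 mean [521.9 306.3] bbox c [522.2 305.7]
turn 2326 z26.7 rect c 703.6 -363.0 size 139.8 137.7 ang 90.0 mean [ 704.2 -363.3] bbox c [ 703.6 -363. ]
drop 26 z89.9 rect c 420.3 -48.5 size 11.5 11.5 ang 63.6 mean [420.1 -48.6] bbox c [419.8 -49.4]
black 384 z26.0 rect c 514.0 180.8 size 53.4 53.9 ang 0.3 mean [514.  181.1] bbox c [514.  180.8]
pink 396 z26.2 rect c 397.9 252.2 size 52.3 55.7 ang 0.4 mean [397.7 251.8] bbox c [397.8 252.2]
side
board 2377 z22.2 rect c 581.7 -34.0 size 158.7 152.1 ang 79.2 mean [581.1 -31. ] bbox c [582.3 -34.2]
flat 442 z44.1 rect c 411.9 -270.2 size 110.8 61.1 ang 68.3 mean [ 412.3 -269.5] bbox c [ 412.3 -272.3]
tall 207 z104.0 rect c 519.7 -416.3 size 69.1 63.9 ang 75.4 mean [ 519.5 -416.3] bbox c [ 519.5 -416.1]
tin 433 z27.3 rect c 414.2 155.0 size 57.5 55.9 ang 63.0 mean [414.3 155.2] bbox c [414.6 154.6]
jar 460 z28.8 rect c 523.6 311.0 size 46.2 49.4 ang 9.0 mean [523.  311.2] bbox c [523.3 310.8]
```

Emit:
arm_command(xyz=[[34,-32,0],[34,-32,0],[34,-32,0],[34,-32,0],[34,-32,0],[34,-32,0],[34,-32,0],[34,-32,0],[34,-32,0],[-9,-47,0],[-9,-47,0],[-9,-47,0],[-9,-47,0],[-9,-47,0],[-9,-47,0],[-9,-47,0],[-9,-47,0],[-9,-47,0],[-8,-47,0],[0,0,0]], spin=[-8,-8,-8,-8,-8,-8,-8,-8,-8,-8,-8,-1.7,0,0,0,0,0,0,0,0], jaw=1, squeeze=30)

```text
time: 2.1
tool_pos: [0.4099, -0.2749, 0.4042]
tool_rot: [3.142, 0.002, 1.192]
contact_force: [0.1, 0.3, 0.3]
opening: 0.0918
grip_force: 0.0
```

Emit:
arm_command(xyz=[[1,-1,-30],[0,0,-40],[0,0,-40],[0,0,-40],[0,0,-30],[0,0,-20],[0,0,-10],[0,0,-6],[0,0,-4],[0,0,0],[0,0,0]], spin=[0.3,0,0,0,0,0,0,0,0,0,0])

```text
time: 3.2
tool_pos: [0.4124, -0.2714, 0.1855]
tool_rot: [3.14, 0.001, 1.202]
contact_force: [0.2, -0.2, 0.5]
opening: 0.092
grip_force: 0.0
```

Emit:
arm_command(xyz=[[0,0,0],[0,0,0],[0,0,0],[0,0,0],[0,0,0],[0,0,0],[0,0,0],[0,0,0]], spin=[0,0,0,0,0,0,0,0], jaw=-1, squeeze=35)

```text
time: 4.0
tool_pos: [0.4124, -0.2714, 0.1849]
tool_rot: [3.141, 0.0, 1.202]
contact_force: [1.7, -0.8, 0.9]
opening: 0.0576
grip_force: 35.0
```

Emit:
arm_command(xyz=[[0,0,15],[0,0,35],[0,0,40],[0,0,10],[20,20,0],[27,28,0],[30,32,0],[30,32,0],[30,32,0],[30,32,0],[27,28,0],[15,16,0],[6,8,0],[0,0,0],[0,0,0],[0,0,0],[0,0,0]], spin=[0,0,0,0,0,2,2,2,2,2,0.4,0,0,0,0,0,0])

```text
time: 5.7
tool_pos: [0.6266, -0.0443, 0.2848]
tool_rot: [-3.141, 0.0, 1.382]
contact_force: [0.6, -1.7, -4.2]
opening: 0.0577
grip_force: 35.0
```

```bash
python3 - <<'E'
from h import *
o=observe(); print(o['tool_pos'],o['tool_rot'],o['opening'])
for n in('top','side'):
    c=snap(n); cv2.imwrite('pics/%s1.png'%n,cv2.cvtColor(c['img'],cv2.COLOR_RGB2BGR))
E
python3 -c "
import cv2;a=[cv2.imread('pics/%s1.png'%n)[80:330,100:500] for n in('top','side')];cv2.imwrite('pics/b1.png',cv2.hconcat(a))"
```

```text
[ 0.62660336 -0.04432028  0.28482547] [-3.14139438e+00  1.69688713e-04  1.38242022e+00] 0.05769821246427997
```

View pics/b1.png

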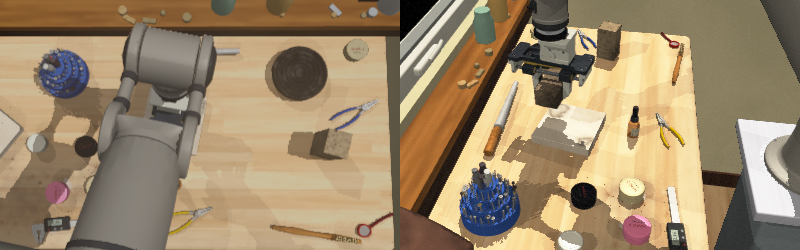

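The brick is firmly held above the board's back edge (side crop about (548,95)); the arm hides it from above, so I place it and check afterwards.

Emit:
arm_command(xyz=[[0,0,-30],[0,0,-25],[0,0,-12],[0,0,-5],[0,0,-2],[0,0,-1],[0,0,-1],[0,0,0],[0,0,0]], spin=[0,0,0,0,0,0,0,0,0])

```text
time: 6.7
tool_pos: [0.6272, -0.0432, 0.2093]
tool_rot: [3.141, -0.0, 1.384]
contact_force: [-0.1, 0.3, -4.1]
opening: 0.0581
grip_force: 35.0
```

Emit:
arm_command(xyz=[[0,0,-1],[0,0,-1],[0,0,-0.5],[0,0,0],[0,0,0]], spin=[0,0,0,0,0])

```text
time: 7.2
tool_pos: [0.6272, -0.0432, 0.2069]
tool_rot: [3.141, 0.0, 1.384]
contact_force: [-2.5, -0.0, 4.8]
opening: 0.0574
grip_force: 35.0
```

Emit:
arm_command(xyz=[[0,0,0],[0,0,0],[0,0,0],[0,0,0],[0,0,20],[0,0,40],[0,0,50],[0,0,40],[-10,-40,0],[-14,-48,0],[-14,-48,0],[-14,-48,0],[-14,-48,0],[-14,-48,0],[-14,-48,0],[-14,-48,0],[0,0,0],[0,0,0]], spin=[0,0,0,0,0,0,0,0,-3.3,0,0,0,0,0,0,0,0,0], jaw=1)

```text
time: 9.0
tool_pos: [0.5184, -0.4203, 0.3556]
tool_rot: [-3.141, -0.001, 1.324]
contact_force: [-0.5, -0.8, -0.4]
opening: 0.0917
grip_force: 0.0
```

Run:
```python
from h import *
o=observe(); print(o['tool_pos'],o['tool_rot'])
c=snap('top'); cv2.imwrite('pics/top2.png',cv2.cvtColor(c['img'],cv2.COLOR_RGB2BGR))
show(c,[('flat',(273,182),.066,40),('board',(273,202),.022,50)])
```

```text
[ 0.51840819 -0.42030028  0.35560158] [-3.14111197e+00 -7.60448001e-04  1.32376775e+00]
flat 952 z65.4 rect c 623.5 -48.4 size 99.6 58.9 ang 79.1 mean [623.5 -48.4] bbox c [623.3 -47.8]
board 2488 z21.3 rect c 581.1 -39.9 size 149.9 149.9 ang 79.3 mean [563.8 -37.5] bbox c [580.  -39.8]
```

View pics/top2.png

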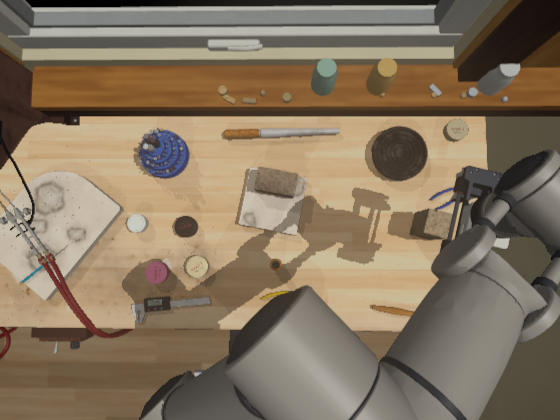

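The flat brick lies at the board's back edge (about (276,181)), apparently about 2 mm short of flush; the gripper hovers over the tall brick (436,222). Check flushness more finely.

Run:
```python
from h import *
cs=[('top',dict(np.load('top.npz')),(273,182),(273,202)),('side',snap('side'),None,None)]
th=np.radians(-10.7); ex=np.array([np.cos(th),np.sin(th)]); ey=np.array([-np.sin(th),np.cos(th)]); C=np.array([581,-40.])
for n,c,_,_ in cs:
    P=pts(c)*1000; L=np.stack([(P[...,:2]-C)@ex,(P[...,:2]-C)@ey,P[...,2]],-1)
    for nm,z,lim,tol in(('flat',66,62,2.5),('board',22,90,2.5)):
        z0=z
        m=(abs(L[...,2]-z)<5)&(abs(L[...,0])<95)&(abs(L[...,1])<lim+15)
        z0=np.median(L[m][:,2]); m&=abs(L[...,2]-z0)<tol
        uv=np.argwhere(m)[:,::-1]; W=cast(c,uv,z0/1000)*1000; l=np.stack([(W-C)@ex,(W-C)@ey],-1)
        # edges per strip
        r=[]
        for y in np.arange(-70,71,10):
            s=l[abs(l[:,1]-y)<5]
            if len(s)>8: r.append((int(y),round(s[:,0].min(),1),round(s[:,0].max(),1)))
        q=[]
        for x in np.arange(-70,75,14):
            s=l[abs(l[:,0]-x)<7]
            if len(s)>8: q.append((int(x),round(s[:,1].min(),1),round(s[:,1].max(),1)))
        print(n,nm,round(z0,1),'\n x',r,'\n y',q)
```

```text
top flat 65.4 
 x [(-50, np.float64(15.3), np.float64(71.1)), (-40, np.float64(15.9), np.float64(72.6)), (-30, np.float64(15.4), np.float64(72.3)), (-20, np.float64(16.0), np.float64(72.4)), (-10, np.float64(15.2), np.float64(71.9)), (0, np.float64(15.8), np.float64(72.5)), (10, np.float64(14.8), np.float64(72.7)), (20, np.float64(14.9), np.float64(72.8)), (30, np.float64(15.5), np.float64(71.9)), (40, np.float64(14.6), np.float64(72.5)), (50, np.float64(15.2), np.float64(70.7))] 
 y [(14, np.float64(-48.1), np.float64(46.4)), (28, np.float64(-50.1), np.float64(49.4)), (42, np.float64(-49.8), np.float64(48.9)), (56, np.float64(-49.9), np.float64(49.4)), (70, np.float64(-49.4), np.float64(48.9))]
top board 21.3 
 x [(-70, np.float64(-73.3), np.float64(74.0)), (-60, np.float64(-74.3), np.float64(75.1)), (-50, np.float64(-74.7), np.float64(73.2)), (-40, np.float64(-74.1), np.float64(15.0)), (-30, np.float64(-74.6), np.float64(15.6)), (-20, np.float64(-74.5), np.float64(15.7)), (-10, np.float64(-74.5), np.float64(15.2)), (0, np.float64(-73.9), np.float64(15.4)), (10, np.float64(-74.4), n
[... 1914 characters left out ...]
6.2)), (30, np.float64(-74.6), np.float64(16.9)), (40, np.float64(-74.5), np.float64(16.5)), (50, np.float64(-74.4), np.float64(75.7)), (60, np.float64(-74.3), np.float64(75.0)), (70, np.float64(-74.1), np.float64(75.2))] 
 y [(-70, np.float64(-73.3), np.float64(78.2)), (-56, np.float64(-72.0), np.float64(80.5)), (-42, np.float64(-73.4), np.float64(79.7)), (-28, np.float64(-72.9), np.float64(80.4)), (-14, np.float64(-73.4), np.float64(78.8)), (0, np.float64(-72.0), np.float64(81.2)), (14, np.float64(-73.4), np.float64(80.3)), (28, np.float64(-73.0), np.float64(77.7)), (42, np.float64(46.0), np.float64(78.5)), (56, np.float64(46.8), np.float64(78.5)), (70, np.float64(46.6), np.float64(78.4))]
```

Both views agree: about 2.4 mm short of flush, centred and square. I'll regrip and shift it.

Emit:
arm_command(xyz=[[14,48,0],[14,48,0],[14,48,0],[14,48,0],[14,48,0],[14,48,0],[14,48,0],[9,36,0],[2,5,0],[0,0,-40],[0,0,-50],[0,0,-30],[0,0,-15],[0,0,-9],[0,0,-4],[0,0,0],[0,0,0]], spin=[3.4,0,0,0,0,0,0,0,0,0,0,0,0,0,0,0,0])

```text
time: 10.8
tool_pos: [0.6286, -0.0423, 0.2098]
tool_rot: [3.139, 0.0, 1.386]
contact_force: [-0.7, -0.9, 0.1]
opening: 0.0915
grip_force: 0.0
```

Emit:
arm_command(xyz=[[0,0,0],[0,0,0],[0,0,0],[0,0,0],[0,0,0],[0,0,0]], spin=[0,0,0,0,0,0], jaw=-1)

```text
time: 11.4
tool_pos: [0.6281, -0.0422, 0.2083]
tool_rot: [-3.141, 0.0, 1.386]
contact_force: [-0.8, 0.6, 1.5]
opening: 0.058
grip_force: 35.0
```

Emit:
arm_command(xyz=[[0,0,5],[1.7,-0.3,0],[0,0,0],[0,0,-3],[0,0,-1],[0,0,-1],[0,0,-0.5],[0,0,0],[0,0,0]], spin=[0,0,0,0,0,0,0,0,0])

```text
time: 12.3
tool_pos: [0.6296, -0.0424, 0.2083]
tool_rot: [-3.141, 0.0, 1.386]
contact_force: [-5.4, 1.2, 5.7]
opening: 0.0578
grip_force: 35.0
```

Emit:
arm_command(xyz=[[0,0,0],[0,0,0],[0,0,0],[0,0,0],[0,0,20],[0,0,40],[0,0,50],[0,0,40],[-10,-40,0],[-14,-48,0],[-14,-48,0],[-14,-48,0],[-14,-48,0],[-14,-48,0],[-14,-48,0],[-15,-50,0],[0,0,0],[0,0,0],[0,0,0]], spin=[0,0,0,0,0,0,0,0,-3.4,0,0,0,0,0,0,0,0,0,0], jaw=1)

```text
time: 14.2
tool_pos: [0.5219, -0.4174, 0.3576]
tool_rot: [-3.141, -0.001, 1.327]
contact_force: [-0.2, -0.7, 0.7]
opening: 0.0916
grip_force: 0.0
```

```bash
cat >> h.py <<'E'
TH=np.radians(-10.7); EX=np.array([np.cos(TH),np.sin(TH)]); EY=np.array([-np.sin(TH),np.cos(TH)]); C0=np.array([581,-40.])
def ext(c,z,xr,yr,tol=2.5,q=2):
    P=pts(c)*1000; L=np.stack([(P[...,:2]-C0)@EX,(P[...,:2]-C0)@EY],-1)
    m=(abs(P[...,2]-z)<5)&(L[...,0]>xr[0])&(L[...,0]<xr[1])&(L[...,1]>yr[0])&(L[...,1]<yr[1])
    z0=np.median(P[m][:,2]); m&=abs(P[...,2]-z0)<tol
    W=cast(c,np.argwhere(m)[:,::-1],z0/1000)*1000; l=np.stack([(W-C0)@EX,(W-C0)@EY],-1)
    (x,y),(a,b),t=cv2.minAreaRect(l.astype(np.float32))
    print('z%.1f'%z0,'lo',np.round(np.percentile(l,q,0),1),'hi',np.round(np.percentile(l,100-q,0),1),'rect',np.round([x,y,a,b,t],1))
E
python3 - <<'E'
from h import *
o=observe(); print(o['tool_pos'],o['tool_rot'])
for n in('top','side'):
    c=snap(n); ext(c,66,(0,95),(-70,70))
E
```

```text
[ 0.52187859 -0.4174451   0.35760932] [-3.14148915e+00 -6.44043205e-04  1.32717741e+00]
z65.3 lo [ 18.1 -48. ] hi [73.6 47.4] rect [45.7 -0.3 58.4 99.4  0.2]
z66.0 lo [ 18.5 -46.4] hi [74.3 50.6] rect [ 46.    2.   58.2 102.    0.2]
```

Emit:
arm_command(xyz=[[-1,-3,-30],[0,0,-40],[0,0,-25],[0,0,-15],[0,0,-8],[0,0,0],[0,0,0]], spin=[0,0,0,0,0,0,0])

```text
time: 15.0
tool_pos: [0.521, -0.4215, 0.2412]
tool_rot: [3.139, 0.001, 1.327]
contact_force: [-0.1, -0.1, -0.3]
opening: 0.0915
grip_force: 0.0
```

Emit:
arm_command(xyz=[[0,0,0],[0,0,0],[0,0,0],[0,0,0],[0,0,0],[0,0,0],[0,0,0],[0,0,0]], spin=[0,0,0,0,0,0,0,0], jaw=-1, squeeze=35)

```text
time: 15.8
tool_pos: [0.5208, -0.4215, 0.2402]
tool_rot: [3.14, 0.001, 1.326]
contact_force: [3.8, -0.5, 2.4]
opening: 0.0598
grip_force: 34.9
```

Emit:
arm_command(xyz=[[0,0,15],[0,0,35],[0,0,40],[0,0,20],[8,28,0],[12,42,0],[12,42,0],[12,42,0],[12,42,0],[12,42,0],[12,42,0],[12,42,0],[10,35,0],[6,20,0],[0,0,0],[0,0,0],[0,0,0]], spin=[0,0,0,0,0,1,1,1,0.3,0,0,0,0,0,0,0,0])

```text
time: 17.5
tool_pos: [0.628, -0.0454, 0.3495]
tool_rot: [-3.14, 0.001, 1.383]
contact_force: [-1.2, 0.2, -5.4]
opening: 0.0601
grip_force: 34.9
```

Run:
```python
from h import *
o=observe(); print(o['tool_pos'],o['tool_rot'],o['opening'])
c=snap('side'); cv2.imwrite('pics/side3.png',cv2.resize(cv2.cvtColor(c['img'],cv2.COLOR_RGB2BGR)[60:280,180:360],None,fx=2.7,fy=2.7))
```

```text
[ 0.62802839 -0.04538847  0.34946662] [-3.14007191e+00  6.72196783e-04  1.38303497e+00] 0.060061995825243214
```

View pics/side3.png

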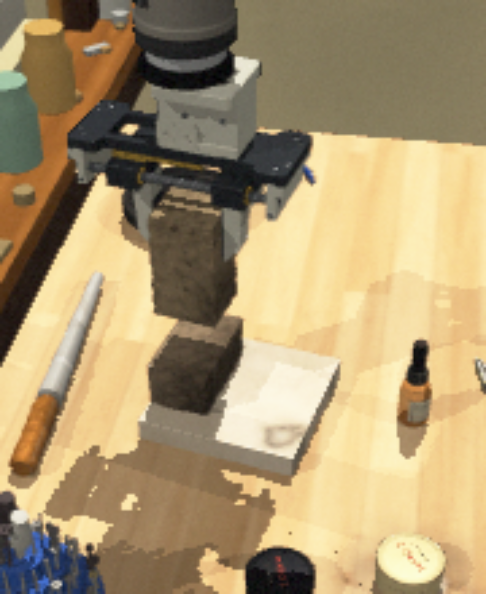

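The tall brick is held upright over the flat brick (flat at about (195,365) of the crop). Lower it.

Emit:
arm_command(xyz=[[1,1,-15],[0,0,-15],[0,0,-6],[0,0,-3],[0,0,-1],[0,0,-1],[0,0,-1],[0,0,0],[0,0,0]], spin=[0,0,0,0,0,0,0,0,0])

```text
time: 18.45
tool_pos: [0.6295, -0.0433, 0.308]
tool_rot: [3.141, 0.0, 1.384]
contact_force: [0.1, 0.3, -5.4]
opening: 0.0602
grip_force: 34.9
```

Emit:
arm_command(xyz=[[0,-1,-1],[0,0,-0.7],[0,0,-0.5],[0,0,0],[0,0,0]], spin=[0,0,0,0,0])

```text
time: 18.95
tool_pos: [0.6294, -0.0445, 0.3062]
tool_rot: [3.141, 0.0, 1.384]
contact_force: [-1.4, -0.8, 2.6]
opening: 0.0598
grip_force: 34.9
```

Emit:
arm_command(xyz=[[0,0,0],[0,0,0],[0,0,0],[0,0,0],[0,0,10],[0,0,30],[0,0,45],[0,0,45],[-12,40,0],[-14,45,0],[-14,45,0],[-14,45,0],[-14,45,0],[-14,45,0],[-14,45,0],[-11,40,0],[0,0,-40],[0,0,-40],[0,0,0],[0,0,0]], spin=[0,0,0,0,0,0,0,0,0,0,0,0,0,0,0,0,0,0,0,0], jaw=1)

```text
time: 20.95
tool_pos: [0.5228, 0.3056, 0.3566]
tool_rot: [3.141, -0.0, 1.384]
contact_force: [0.3, 0.4, 1.2]
opening: 0.0918
grip_force: 0.0
```

Run:
```python
from h import *
o=observe(); print(o['tool_pos'],o['tool_rot'])
for n in('top','side'):
    c=snap(n); cv2.imwrite('pics/%s4.png'%n,cv2.cvtColor(c['img'],cv2.COLOR_RGB2BGR))
    ext(c,170,(0,95),(-70,70)); ext(c,66,(0,95),(-70,70)); ext(c,22,(-85,10),(-90,90))
c=dict(np.load('top.npz')); show(c,[('tin',(197,267),.028,18),('jar',(136,223),.029,16)])
```

```text
[0.52276786 0.30563223 0.35662122] [ 3.14143564e+00 -1.05164946e-04  1.38380130e+00]
z169.2 lo [ 18.1 -25.5] hi [74.9 27.7] rect [46.7  1.3 55.7 59.9 89. ]
z65.2 lo [ 17.3 -49.3] hi [73.6 48.4] rect [45.6 -0.3 58.1 99.4  0.2]
z21.4 lo [-73.3 -71.2] hi [ 8.3 72.4] rect [-32.4   0.3  84.8 149.5   0. ]
z169.8 lo [ 53.7 -14.4] hi [76.2 32.4] rect [71.3  9.7 18.6 55.5 23.3]
z65.8 lo [31.5 27. ] hi [74.6 53.2] rect [53.6 41.7 20.4 53.8 54.4]
  return _methods._mean(a, axis=axis, dtype=dtype,
  ret = ret.dtype.type(ret / rcount)
Traceback (most recent call last):
  File "h.py", line 38, in ext
    print('z%.1f'%z0,'lo',np.round(np.percentile(l,q,0),1),'hi',np.round(np.percentile(l,100-q,0),1),'rect',np.round([x,y,a,b,t],1))
                                   ~~~~~~~~~~~~~^^^^^^^
IndexError: index -1 is out of bounds for axis 0 with size 0
```

View pics/top4.png

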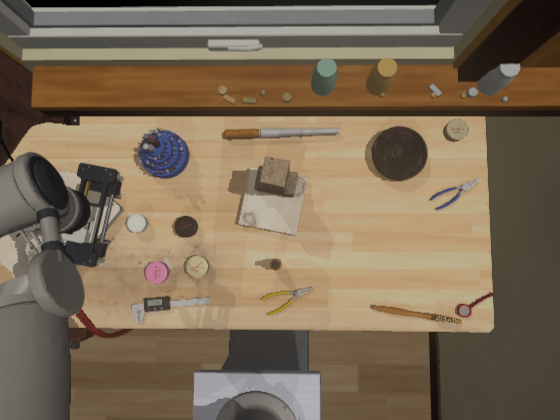

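Hearth is stacked well: tall brick at (273,178) within about 1.5 mm of the flat brick's centre. Jar (136,223) and tin (197,267) undisturbed. Now the jar.

Emit:
arm_command(xyz=[[0,2,-40],[0,0,-45],[0,0,-40],[0,0,-25],[0,0,-12],[0,0,-7],[0,0,-4],[0,0,-2],[0,0,0],[0,0,0]], spin=[0,0,0,0,0,0,0,0,0,0])

```text
time: 22.05
tool_pos: [0.5227, 0.3078, 0.1815]
tool_rot: [3.14, -0.001, 1.384]
contact_force: [0.4, -0.6, 0.6]
opening: 0.0918
grip_force: 0.0
```

Emit:
arm_command(xyz=[[0,0,0],[0,0,0],[0,0,0],[0,0,0],[0,0,0],[0,0,0],[0,0,0],[0,0,0]], spin=[0,0,0,0,0,0,0,0], jaw=-1, squeeze=15)

```text
time: 22.85
tool_pos: [0.5225, 0.3076, 0.1805]
tool_rot: [3.141, 0.0, 1.384]
contact_force: [1.2, -0.4, 0.1]
opening: 0.0474
grip_force: 15.0
```

Emit:
arm_command(xyz=[[0,0,15],[0,0,40],[0,0,45],[0,0,45],[0,0,45],[0,0,40],[0,0,10],[3,-30,0],[4,-44,0],[4,-44,0],[4,-44,0],[4,-44,0],[4,-44,0],[4,-44,0],[4,-44,0],[4,-44,0],[3,-44,0],[0,-36,0],[0,0,0],[0,0,0]], spin=[0,0,0,0,0,0,0,0,0,0,0,0,0,0,0,0,0,0,0,0])

```text
time: 24.85
tool_pos: [0.5601, -0.155, 0.42]
tool_rot: [-3.14, -0.001, 1.382]
contact_force: [0.3, 0.9, -0.3]
opening: 0.0478
grip_force: 15.0
```

Emit:
arm_command(xyz=[[1,1,-30],[0,0,-45],[0,0,-45],[0,0,-45],[0,0,-35],[0,0,-20],[0,0,-10],[0,0,-4],[0,0,-2],[0,0,-1],[0,0,-1],[0,0,0],[0,0,0]], spin=[0,0,0,0,0,0,0,0,0,0,0,0,0])

```text
time: 26.15
tool_pos: [0.5615, -0.1535, 0.183]
tool_rot: [3.141, 0.0, 1.384]
contact_force: [-0.3, 0.2, -0.9]
opening: 0.048
grip_force: 15.0
```

Emit:
arm_command(xyz=[[0,0,-1],[0,0,-1],[0,0,-0.5],[0,0,0],[0,0,0]], spin=[0,0,0,0,0])

```text
time: 26.65
tool_pos: [0.5615, -0.1534, 0.1804]
tool_rot: [3.141, 0.0, 1.384]
contact_force: [-1.4, -0.3, 5.5]
opening: 0.0481
grip_force: 15.0
```

Emit:
arm_command(xyz=[[0,0,0],[0,0,0],[0,0,0],[0,0,0],[0,0,10],[0,0,40],[0,0,45],[0,0,45],[0,0,45],[0,0,40],[0,0,15],[-18,38,0],[-21,44,0],[-21,44,0],[-21,44,0],[-21,44,0],[-21,44,0],[-21,42,0],[-3,4,0],[0,0,0]], spin=[0,0,0,0,0,0,0,0,0,0,0,0,0,0,0,0,0,0,0,0], jaw=1)

```text
time: 28.65
tool_pos: [0.4138, 0.1514, 0.4208]
tool_rot: [3.14, -0.0, 1.387]
contact_force: [0.1, -0.6, -0.0]
opening: 0.0917
grip_force: 0.0
```

Run:
```python
from h import *
o=observe(); print(o['tool_pos'],o['tool_rot'])
c=snap('top'); cv2.imwrite('pics/top5.png',cv2.cvtColor(c['img'],cv2.COLOR_RGB2BGR))
ext(c,28,(-60,60),(-170,-85),q=0); ext(c,22,(-85,10),(-90,90)); ext(c,170,(0,95),(-70,70))
```

```text
[0.41375237 0.15140977 0.42078796] [ 3.14025682e+00 -1.17878069e-04  1.38707328e+00]
z28.1 lo [ -23.9 -137.9] hi [ 23.4 -91. ] rect [   0.  -114.3   45.8   45.4   10.6]
z21.3 lo [-73.1 -71.7] hi [ 8.4 72. ] rect [-3.230e+01  1.000e-01  8.500e+01  1.498e+02  0.000e+00]
z169.1 lo [ 18.4 -25.3] hi [75.  27.4] rect [46.7  1.3 55.7 60.  88.8]
```

View pics/top5.png

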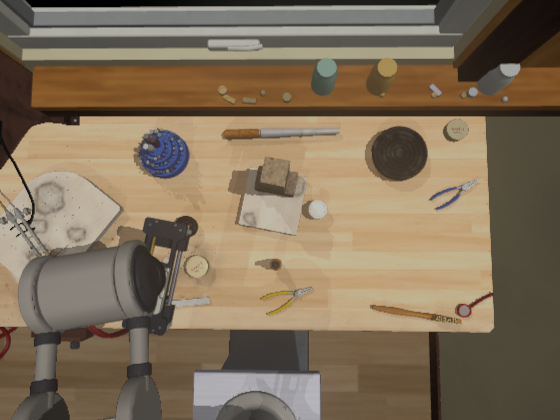

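The jar (317,210) is centred on the side edge, but the gap is 15 mm; I'll widen it after the tin. Gripper is at the tin (197,267).

Emit:
arm_command(xyz=[[0,-1,-30],[0,0,-45],[0,0,-45],[0,0,-45],[0,0,-35],[0,0,-20],[0,0,-10],[0,0,-6],[0,0,-4],[0,0,0],[0,0,0]], spin=[0,0,0,0,0,0,0,0,0,0,0])

```text
time: 29.8
tool_pos: [0.4148, 0.1496, 0.1808]
tool_rot: [3.14, -0.001, 1.384]
contact_force: [0.4, 0.3, -0.6]
opening: 0.0919
grip_force: 0.0
```

Emit:
arm_command(xyz=[[0,0,0],[0,0,0],[0,0,0],[0,0,0],[0,0,0],[0,0,0],[0,0,0],[0,0,0]], spin=[0,0,0,0,0,0,0,0], jaw=-1, squeeze=15)

```text
time: 30.6
tool_pos: [0.4145, 0.1496, 0.1801]
tool_rot: [3.141, -0.0, 1.384]
contact_force: [-0.4, 0.7, 2.7]
opening: 0.0555
grip_force: 15.0
```

Emit:
arm_command(xyz=[[0,0,10],[0,0,40],[0,0,40],[0,0,10],[20,-7,0],[34,-12,0],[40,-15,0],[40,-15,0],[34,-12,0],[18,-6,0],[5,-2,0],[0,0,0],[0,0,0],[0,0,0]], spin=[0,0,0,0,0,0,0,0,0,0,0,0,0,0])

```text
time: 32.0
tool_pos: [0.6045, 0.0812, 0.2801]
tool_rot: [-3.141, 0.0, 1.385]
contact_force: [0.4, 0.4, -1.5]
opening: 0.0553
grip_force: 15.0
```

Emit:
arm_command(xyz=[[0,0,-30],[0,0,-35],[0,0,-20],[0,0,-8],[0,0,-3],[0,0,-1],[0,0,-1],[0,0,-1],[0,0,-1],[0,0,0],[0,0,0]], spin=[0,0,0,0,0,0,0,0,0,0,0])

```text
time: 33.1
tool_pos: [0.6055, 0.0806, 0.1802]
tool_rot: [3.141, -0.0, 1.384]
contact_force: [-0.1, 0.5, -1.2]
opening: 0.0555
grip_force: 15.0
```

Emit:
arm_command(xyz=[[0,0,-0.7],[0,0,-0.5],[0,0,0],[0,0,0]], spin=[0,0,0,0])

```text
time: 33.5
tool_pos: [0.6055, 0.0806, 0.1801]
tool_rot: [3.141, -0.0, 1.384]
contact_force: [-3.2, -0.6, 8.5]
opening: 0.0558
grip_force: 15.0
```

Emit:
arm_command(xyz=[[0,0,0],[0,0,0],[0,0,0],[0,0,0],[0,0,10],[0,0,40],[0,0,45],[0,0,45],[0,0,45],[0,0,40],[0,0,15],[-8,-42,0],[-9,-48,0],[-9,-48,0],[-9,-48,0],[-9,-48,0],[0,0,0],[0,0,0]], spin=[0,0,0,0,0,0,0,0,0,0,0,0,0,0,0,0,0,0], jaw=1)

```text
time: 35.3
tool_pos: [0.561, -0.1544, 0.4193]
tool_rot: [3.141, -0.0, 1.381]
contact_force: [0.4, 1.1, -0.5]
opening: 0.0922
grip_force: 0.0
```

Emit:
arm_command(xyz=[[0,0,-30],[0,0,-45],[0,0,-45],[0,0,-45],[0,0,-35],[0,0,-20],[0,0,-10],[0,0,-6],[0,0,-2],[0,0,0],[0,0,0]], spin=[0,0,0,0,0,0,0,0,0,0,0])

```text
time: 36.4
tool_pos: [0.5618, -0.1534, 0.182]
tool_rot: [3.139, 0.0, 1.384]
contact_force: [-0.0, 0.7, -0.2]
opening: 0.0918
grip_force: 0.0
```

Emit:
arm_command(xyz=[[0,0,0],[0,0,0],[0,0,0],[0,0,0],[0,0,0],[0,0,0],[0,0,0],[0,0,0],[0,0,4],[-1,-4.5,0],[0,0,0],[0,0,-2],[0,0,-1],[0,0,-1],[0,0,0],[0,0,0]], spin=[0,0,0,0,0,0,0,0,0,0,0,0,0,0,0,0], jaw=-1)

```text
time: 38.0
tool_pos: [0.5604, -0.1578, 0.1808]
tool_rot: [-3.142, -0.0, 1.384]
contact_force: [0.4, -0.1, 0.1]
opening: 0.0485
grip_force: 15.0
```

Emit:
arm_command(xyz=[[0,0,-0.5],[0,0,0],[0,0,0]], spin=[0,0,0])

```text
time: 38.3
tool_pos: [0.5604, -0.1578, 0.1808]
tool_rot: [3.141, 0.0, 1.384]
contact_force: [-3.0, 0.4, 5.3]
opening: 0.0481
grip_force: 15.0
```

Emit:
arm_command(xyz=[[0,0,0],[0,0,0],[0,0,0],[0,0,0],[0,0,10],[0,0,40],[0,0,45],[0,0,45],[0,0,45],[-10,-40,20],[-10,-45,0],[-10,-45,0],[-10,-45,0],[-10,-45,0],[0,0,0],[0,0,0]], spin=[0,0,0,0,0,0,0,0,0,0,0,0,0,0,0,0], jaw=1)

```text
time: 39.9
tool_pos: [0.5098, -0.3787, 0.3855]
tool_rot: [3.142, -0.0, 1.382]
contact_force: [0.3, 0.6, -0.4]
opening: 0.0917
grip_force: 0.0
```

Run:
```python
from h import *
c=snap('top'); cv2.imwrite('pics/top6.png',cv2.cvtColor(c['img'],cv2.COLOR_RGB2BGR))
ext(c,28,(-60,60),(-170,-85),q=0);ext(c,28,(-60,60),(85,170),q=0); ext(c,66,(0,95),(-70,70)); ext(c,170,(0,95),(-70,70))
show(c,[('drop',(275,264),.09,16)])
```

```text
z28.1 lo [ -24.5 -143.3] hi [ 22.4 -96. ] rect [  -1.5 -119.7   45.7   45.4   10.6]
z26.4 lo [-26.5  95.5] hi [ 26.9 150.4] rect [1.000e-01 1.229e+02 5.260e+01 5.390e+01 7.080e+01]
z65.2 lo [ 17.7 -49.4] hi [73.7 48.9] rect [45.8 -0.3 57.6 99.5  0.2]
z169.1 lo [ 18.1 -25.5] hi [75.1 27.8] rect [46.5  1.3 55.7 60.2 89. ]
drop 28 z89.8 rect c 419.8 -49.5 size 11.6 11.7 ang 0.4 mean [420.4 -49. ] bbox c [419.8 -49.4]
```

View pics/top6.png

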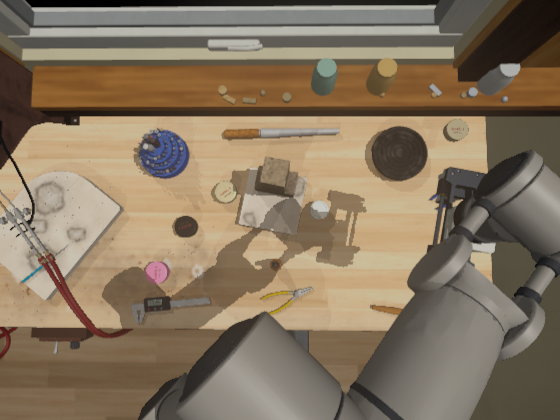

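The hearth, the jar at (320,210) and the tin at (226,191) are all in place, with gaps of about 20 mm. The dropper hasn't moved and the arm is clear, so I'm handing in.

```bash
python3 -c "
from cell import *
print(hand_in())"
```

```text
the job is handed in; nothing more can be done
None
```

The job is handed in at about 40 s of the 112 s allowed: by the last camera check, the flat brick is flush and centred on the board's back edge, the tall brick stands within 2 mm of its middle, the jar (turntable side) and solder tin (other side) each have about a 20 mm gap to the board, and the dropper has not moved.

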